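# Push the sold-out pastry's label out of the label board

## Robot

A 6-joint arm with a two-finger parallel gripper is mounted at the origin on a cart in front of the work surface, level with it; the furniture and walls round the work are solid. World frame = base frame: x ahead of the robot, y to its left, z up, the work surface at z = 0. Lengths are in m, angles in rad, forces in N, time in s.
With the tool pointing down it reaches from about 0.35 to 0.775 m from the base axis. Payload 7.3 kg.
Tool frame: the origin (TCP) lies at the very end of the fingers, on their centre line; the grasp point (between the pads) lies 19 mm behind it; z points along the fingers, y is the line along which they close (so a half turn about z gives the same grasp; the last joint's range is limited). The gripper opens to 92 mm and grips with 3 to 60 N. Pads are 19 mm wide; open, the fingers measure 130 mm over their backs; the gripper's body (75 mm by 190 mm) begins 47 mm behind the grasp point.
Start: joints at [1.089, 0.342, 1.524, -0, 1.275, -0.146], TCP at [0.173, 0.496, 0.227] pointing down, gripper open.
Joint ranges: [-2.53, 2.53], [-0.77, 2.02], [0.04, 2.7], [-1, 4.14], [0.28, 2.66], [-3.11, 3.11]. Speed limits (rad/s): [2.57, 2.57, 3.14, 3.14, 3.14, 3.14].

## Interface

Orientations are given as [roll, pitch, yaw] about the fixed x, y, z axes, in that order (R = Rz(yaw) Ry(pitch) Rx(roll)).
In Python, from cell import robot, read_camera, get_calibration gives the robot as it stands. The module is installed in compiled form; this text tells all that it offers.
- The arm moves only by the tool send_rows, never from a script. Its argument "plan" is a list of rows, each a list of 2 entries, a list of its own where there are three numbers: the shift along the tool's x, y, z as a fraction of full scale, then the turn, a rotation vector about the tool's x, y, z as a fraction of full scale. A call has exactly 10 rows; each row shifts and turns the commanded pose from where the row before left it, along the tool's axes as they then stand; what a row does not reach is not made up. Full scale, the value 1, is 0.025 m for a shift and 90 degrees for a turn. A row lasts 1/8 s, in which the tool goes at most 62.5 mm and 10.7 degrees, less where a joint would pass 70% of its speed; a pose out of reach is approached as far as the arm can. A call with a number of a shift or a turn outside -1 to 1 is refused whole. A call with a gripper value outside its range is refused whole. "gripper" is the opening, from -1 (shut) to 1 (fully open), so that 0 is half open, set as the call begins (left out, the last holds). The fingers move at their own pace and stop on an object; "force" is the grip in N (left out, the last holds). Time passes only in rows, so rows that do not move let the fingers close, or fill a call up. It gives the time, the measured TCP pose, the force, the opening and the grip force at its end, in the units of the state.
- robot.observe(): the state, without advancing time (a new reading comes with each control period).
- read_camera(name): name is "side" or "top" or "wrist"; returns (picture, depth): 400x640x3 uint8, blue, green, red; 400x640 float32, m along the optical axis (not along the pixel's ray), 0 where there is no reading.
- get_calibration(name): a dict with "intrinsics" (3x3 intrinsics, pixels), "rvec" (rotation vector, rad) and "tvec" (3), from world to camera coordinates, as OpenCV has them. Camera axes: x right, y down, z forward; pixel columns grow to the right and rows downward; lengths in m; the calibration is good to about 2 mm. A picture is of the moment at which its call begins: read the wrist's pose just before it. get_calibration takes no time and is no camera call; for the wrist camera it gives the pose at the moment of the call.
- robot.hand_in(): hands the job in; it is judged then, once.
The state is a dict: "time": time; "qpos": joint angles; "qvel": joint speeds; "joint_efforts": joint torques, N m; "tool_pos": TCP position; "tool_rot": TCP orientation; "contact_force": force on the tool from outside, world axes, zero at the start; "torque": the same for the moment, N m; "opening": finger opening in m; "grip_force": force on a finger pad.
Only numpy, scipy, OpenCV 4.12 (cv2) and the standard library are available. Lean on these libraries where they do the work, as an engineer would, in place of code of your own. Each camera call takes 0.05 s, during which the arm holds its last target. There are 200 camera calls.

## Task

The pastry with the red label is sold out. On the oak label board, slide back the brass bolt that locks the red label in, then push that label along its channel, without lifting it, until about a third of its length sticks out past the end of the board, so that the next person can take it by its edge. Leave that bolt fully open, and leave the green label, the other bolt and the things standing around as they are.

Things in the scene. Friction and masses are not known exactly. Their poses are not given: they have to be found in the camera images.
- board: Label board, fixed: oak plank 124 x 360 mm on two cleats, top 44.5 mm above the table, with an aluminium channel along its length. Origin on the table under the channel's middle; z up, y along the channel towards the left end, -x towards the board's front. The plank spans x -76 to 48 mm, y -180 to 180 mm. The labels lie in the channel, one at each end; either may be at either end.
- channel_middle (a point): Middle of the channel floor, 46 mm above the table. Floor bare for at least 78 mm along y here, between the labels. Channel 63 mm wide inside, open at both ends. Its side rails (y -155 to 155 mm, outer faces 36 mm from the middle, top 9 mm above the floor) have lips that reach in to 26 mm from the middle, 7 mm above the floor, and keep the labels down: open slot 51 mm wide.
- left_end (a point): Point on the channel's centre line at floor height (46 mm), at the left (+y) end of the plank, 180 mm from the middle. What is past it overhangs.
- right_end (a point): The same at the right (-y) end of the plank.
- red_label: White plate with a broad red frame on its face, 60 (x) x 110 (y) x 5 mm, 25 to 75 g, loose in the channel with 3 mm side play. Origin at the centre of its underside, y along the channel (either way). Starts 97 to 105 mm from the channel's middle, its outer end 20 to 28 mm inside the plank's end. Slides with under 1 N. With its origin 162 mm from the middle, 37 mm of it overhang.
- green_label: The same kind of plate with a green frame, at the other end of the channel. It stays where it is.
- left_bolt (a joint): Flat brass bolt on the front margin at the left end, at board y = 169 mm, sliding along board x. 0 = shut: its 10 mm wide tongue stands 16 mm into the channel and blocks the label there. Grows as it is slid back towards the board's front (-x); 0.022 m = fully open, tongue clear. Takes about 2 N, stays where left, may start up to 2 mm open.
- right_bolt (a joint): The same bolt at the right end, at board y = -169 mm.
- left_stud (a point): Centre of the top of the left bolt's black thumb stud, 70.5 mm above the table. Stud 12 mm across at its head (upper 8 mm), 9 mm below, 18 mm tall. At board x = -41 mm with the bolt shut, -63 mm with it open. Steel keepers around the bolt reach up to 55 mm above the table, so push the stud with a fingertip between 57 and 65 mm above the table.
- right_stud (a point): The same point on the right bolt.
- marker_pen: White and black marker pen, 135 mm long, 16 mm thick, lying on the table in front of the board. Bystander.
- peg: Wooden clothes peg, 72 mm long, 12 mm high, lying on the table close behind the board. Bystander.
- mould_cup_a: Dark baking cup with a golden crust, 129 mm across, 101 mm high, standing on the table behind the board. Bystander.
Mind the look-alikes: they are no part of the job. What is shaped like the red_label but brown is not meant.

How it is judged:
By the outcome, as a careful person would: the job done as asked, in the order asked, and still so for the second after the job is handed in, with the robot touching nothing.
It also fails if it takes over 48 s, if anything falls off the work surface, if the arm or the gripper's body presses on something with over 40 N, if the wrist force passes 120 N, or if a joint passes its speed limit or range.

## Working session

There is one attempt and no reset: what is moved stays moved. The work goes in short steps, Python scripts to look and compute and a tool call to move; the robot and the scene stay as the last step left them, time stands still between calls to the robot, and variables do not carry over. Pictures are saved under pics/ and viewed, at most 10 in all, crops included, and the job is handed in when it is done.

Besides the shell and the picture viewer there is one more tool, called as name(argument=value, ...), one argument or row to a line, values as JSON. send_rows: Moves the arm, as the interface text tells. Shift numbers are shares of 0.025 m and turn numbers shares of 90 degrees, none past 1 either way. Its arguments: {"type":"object","properties":{"plan":{"type":"array"},"gripper":{"type":"number"},"force":{"type":"number"}},"required":["plan"]}

```bash
mkdir -p pics; ls; python3 - <<'E'
from cell import robot, read_camera, get_calibration
import cv2,numpy as np
s=robot.observe(); print({k:np.round(v,3) for k,v in s.items()})
for n in("top","side"):
    p,d=read_camera(n); cv2.imwrite(f"pics/{n}0.png",p); np.save(f"pics/{n}0.npy",d)
    c=get_calibration(n); print(n,c)
E
```

```text
pics
{'time': np.float64(0.0), 'qpos': array([ 1.089,  0.343,  1.525, -0.   ,  1.275, -0.146]), 'qvel': array([-0.001,  0.   , -0.003, -0.001,  0.002,  0.001]), 'joint_efforts': array([  0.   , -43.124, -24.422,   0.072,   0.056,  -0.   ]), 'tool_pos': array([0.173, 0.495, 0.226]), 'tool_rot': array([-3.14 , -0.   ,  2.806]), 'contact_force': array([ 1.333, -0.116,  0.143]), 'torque': array([-0.006,  0.001, -0.028]), 'grip_force': np.float64(0.0), 'opening': np.float64(0.092)}
top {'intrinsics': array([[474.55887146,   0.        , 319.41607248],
       [  0.        , 474.55887146, 195.68036217],
       [  0.        ,   0.        ,   1.        ]]), 'rvec': array([ 2.19534586, -1.96518554,  0.25423344]), 'tvec': array([-0.17381926,  0.58164628,  0.96793302])}
side {'intrinsics': array([[372.74528238,   0.        , 323.01694756],
       [  0.        , 372.74528238, 199.3850233 ],
       [  0.        ,   0.        ,   1.        ]]), 'rvec': array([ 0.08695751, -2.8166863 ,  1.32112885]), 'tvec': array([0.58181123, 0.17853702, 0.7796902 ])}
```

View pics/top0.png

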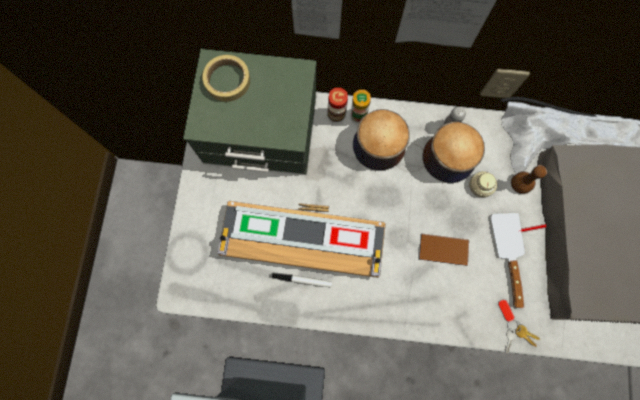

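View pics/side0.png

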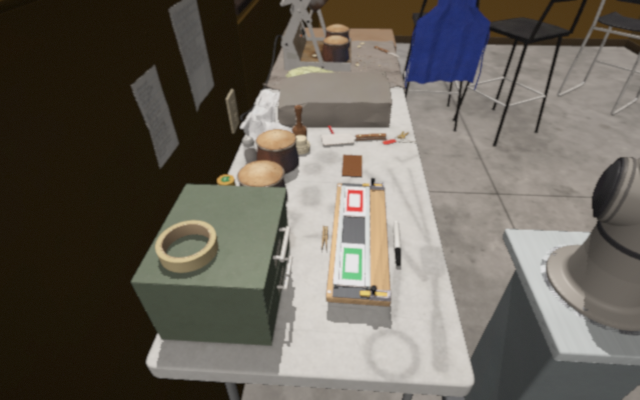

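The top view shows the board at the lower middle. The red-framed label is at its right end (350,237) and the green one at its left end (259,226). The brown plate at (444,249) lies loose on the table. Bolts with black studs are at about (224,238) and (378,260), and the pen at (300,280) is in front. The side view agrees. Candidates for the red label are (350,237) and brown (444,249). The first fits, because it is a white plate with a red frame in the channel.

```bash
cat > h.py <<'E'
import cv2,numpy as np
from cell import robot, read_camera, get_calibration
def cam(n):
    c=get_calibration(n); R=cv2.Rodrigues(np.array(c["rvec"]))[0]; return c["intrinsics"],R,np.array(c["tvec"]).ravel()
def ray(n,uv,z,C=None):
    K,R,t=C or cam(n); uv=np.atleast_2d(uv).astype(float)
    d=(R.T@np.linalg.inv(K)@np.c_[uv,np.ones(len(uv))].T).T; o=-R.T@t
    return o+d*((z-o[2])/d[:,2])[:,None]
def cloud(n,depth,C=None):
    K,R,t=C or cam(n); v,u=np.mgrid[:400,:640]
    p=np.stack([(u-K[0,2])/K[0,0]*depth,(v-K[1,2])/K[1,1]*depth,depth],-1)
    return (p-t)@R
def hsv(p): return cv2.cvtColor(p,cv2.COLOR_BGR2HSV)
E
python3 - <<'E'
from h import *
p=cv2.imread("pics/top0.png"); d=np.load("pics/top0.npy"); h=hsv(p); P=cloud("top",d)
roi=np.zeros(d.shape,bool); roi[195:295,205:400]=1
S=h[...,1]>120
red=roi&S&((h[...,0]<6)|(h[...,0]>172))&(h[...,2]>90); gr=roi&S&(h[...,0]>45)&(h[...,0]<85)
def rect(m,z):
    v,u=np.nonzero(m); r=cv2.minAreaRect(ray("top",np.c_[u,v],z)[:,:2].astype(np.float32)*1000); return r
for n,m in(("red",red),("green",gr)): print(n,m.sum(),rect(m,.051))
b=roi&(P[...,2]>.035)&(P[...,2]<.062)&(d>0)
b=cv2.morphologyEx(b.astype(np.uint8),cv2.MORPH_OPEN,np.ones((3,3)))>0
r=cv2.minAreaRect(P[b][:,:2].astype(np.float32)*1000); print("board",b.sum(),r,cv2.boxPoints(r))
print("zmed",np.median(P[b][:,2]), "table z",np.median(P[300:320,330:400,2]))
K=roi&(h[...,2]<60)
n,l,st,ce=cv2.connectedComponentsWithStats(K.astype(np.uint8))
for i in range(1,n):
    if st[i,4]>6: print(st[i],ce[i],ray("top",ce[i],.0705)[0].round(4), "maxz",P[l==i][:,2].max())
cv2.imwrite("pics/top0c.png",cv2.resize(p[195:295,205:405],None,fx=4,fy=4,interpolation=cv2.INTER_CUBIC))
E
```

```text
red 358 ((516.3829956054688, -182.59332275390625), (82.04270935058594, 38.09959030151367), 88.43025207519531)
green 299 ((522.1422729492188, 17.487606048583984), (80.66162872314453, 36.3702278137207), 88.15067291259766)
board 8883 ((506.03125, -79.683837890625), (360.34326171875, 125.1543960571289), 88.30545806884766) [[ 438.15356 -257.9262 ]
 [ 563.2532  -261.62714]
 [ 573.90894   98.55853]
 [ 448.80933  102.25946]]
zmed 0.04623904656736453 table z -0.0012471240573247392
[221 236   4   4  13] [222.23076923 237.76923077] [0.482  0.0891 0.0705] maxz 0.07188832892276636
[376 259   4   3  10] [377.2 260. ] [ 0.4712 -0.2464  0.0705] maxz 0.07109825123887226
[272 274  19   7  87] [281.89655172 276.71264368] [ 0.4139 -0.0492  0.0705] maxz 0.019222149398226553
```

View pics/top0c.png

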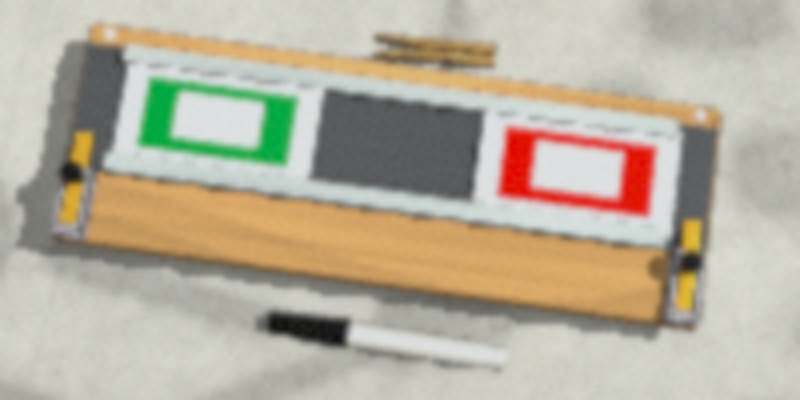

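The crop confirms it. The red-framed white plate lies in the channel at the right end, with the brass bolt shut beside it and its stud at crop (690,260). Board frame: origin about (520.0, −80.1) mm, yaw about −1.67°. With the tool at yaw 178.3°, its axes are board (−x, +y, −z). I'll rotate, close the gripper and travel high.

send_rows(
  plan=[
    [[0, 0, 0], [0, 0, -0.065]],
    [[0, 0, 0], [0, 0, -0.065]],
    [[0, 0, 0], [0, 0, -0.065]],
    [[-1, -1, 0], [0, 0, 0]],
    [[-1, -1, 0], [0, 0, 0]],
    [[-1, -1, 0], [0, 0, 0]],
    [[-1, -1, 0], [0, 0, 0]],
    [[-1, -1, 0], [0, 0, 0]],
    [[-1, -1, 0], [0, 0, 0]],
    [[-1, -1, 0], [0, 0, 0]],
  ],
  gripper=-1,
  force=20,
)

```text
time: 1.35
tool_pos: [0.3433, 0.3146, 0.2265]
tool_rot: [-3.141, -0.0, 3.112]
contact_force: [-0.0, 0.9, -0.0]
opening: 0.0007
grip_force: 0.0
```

send_rows(
  plan=[
    [[-0.5, -1, 0], [0, 0, 0]],
    [[-0.5, -1, 0], [0, 0, 0]],
    [[-0.5, -1, 0], [0, 0, 0]],
    [[-0.5, -1, 0], [0, 0, 0]],
    [[-0.5, -1, 0], [0, 0, 0]],
    [[-0.5, -1, 0], [0, 0, 0]],
    [[-0.5, -1, 0], [0, 0, 0]],
    [[-0.5, -1, 0], [0, 0, 0]],
    [[-0.5, -1, 0], [0, 0, 0]],
    [[-0.5, -1, 0], [0, 0, 0]],
  ],
)

```text
time: 2.6
tool_pos: [0.4604, 0.0612, 0.2264]
tool_rot: [3.141, -0.001, 3.112]
contact_force: [0.4, 0.4, 0.2]
opening: 0.0004
grip_force: 0.0
```

send_rows(
  plan=[
    [[-0.2, -1, 0], [0, 0, 0]],
    [[-0.2, -1, 0], [0, 0, 0]],
    [[-0.2, -1, 0], [0, 0, 0]],
    [[-0.2, -1, 0.3], [0, 0, 0]],
    [[-0.2, -1, 0.3], [0, 0, 0]],
    [[-0.2, -1, 0.3], [0, 0, 0]],
    [[-0.2, -1, 0.3], [0, 0, 0]],
    [[-0.2, -1, 0.3], [0, 0, 0]],
    [[-0.2, -1, 0.4], [0, 0, 0]],
    [[-0.2, -1, 0.4], [0, 0, 0]],
  ],
)

```text
time: 3.85
tool_pos: [0.5028, -0.1901, 0.1685]
tool_rot: [3.141, -0.001, 3.112]
contact_force: [0.8, -0.1, -0.2]
opening: 0.0007
grip_force: 0.0
```

send_rows(
  plan=[
    [[0, -1, 0.2], [0, 0, 0]],
    [[0, -1, 0.3], [0, 0, 0]],
    [[0, -0.2, 0.5], [0, 0, 0]],
    [[0, 0, 0.6], [0, 0, 0]],
    [[0, 0, 0.5], [0, 0, 0]],
    [[0, 0, 0.4], [0, 0, 0]],
    [[0, 0, 0.3], [0, 0, 0]],
    [[0, 0, 0], [0, 0, 0]],
    [[0, 0, 0], [0, 0, 0]],
    [[0, 0, 0], [0, 0, 0]],
  ],
)

```text
time: 5.1
tool_pos: [0.5016, -0.2445, 0.0997]
tool_rot: [-3.141, 0.001, 3.112]
contact_force: [0.1, -0.0, -0.0]
opening: 0.0005
grip_force: 0.0
```

```bash
cat >> h.py <<'E'
def toboard(w):
    w=np.atleast_2d(w)*1000; c,s=.9996,-.0292; x,y=w[:,0]-520,w[:,1]+80.1
    return np.c_[x*c+y*s,-x*s+y*c,w[:,2]].round(1)
E
python3 - <<'E'
from h import *
s=robot.observe(); print(s["tool_pos"],toboard(s["tool_pos"]))
C=cam("wrist"); p,d=read_camera("wrist"); t,_=read_camera("top")
cv2.imwrite("pics/w1.png",np.vstack([p[::1],]) )
cv2.imwrite("pics/m1.png",np.hstack([cv2.resize(p,None,fx=.75,fy=.75),cv2.resize(t[190:290,320:420],(300,300))])[:, :800])
E
```

```text
[ 0.5015555  -0.24446007  0.09965968] [[ -13.6 -164.8   99.7]]
```

View pics/m1.png

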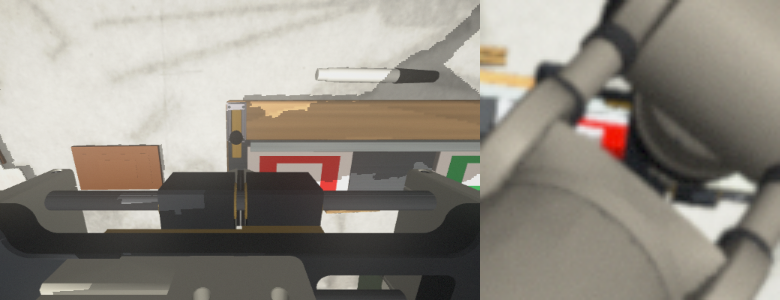

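The wrist view, with the composite scaled 0.75, shows the right bolt with its stud at (236,137). That is ahead of the closed fingers (160–320, 172–230), roughly in line. The red label is at (300,175), and the pen is clear. Next I'll measure the stud and rail edges from here.

```bash
python3 - <<'E'
from h import *
C=cam("wrist"); p=cv2.imread("pics/w1.png"); h=hsv(p)
m=np.zeros(p.shape[:2],np.uint8); m[160:215,290:340]=h[160:215,290:340,2]<55
n,l,st,ce=cv2.connectedComponentsWithStats(m)
for i in range(1,n):
    if st[i,4]>20:
        print(st[i],ce[i],toboard(ray("wrist",ce[i],.0705,C)))
red=((h[...,0]<6)|(h[...,0]>172))&(h[...,1]>120); red[:, :330]=0; red[270:]=0
v,u=np.nonzero(red); b=toboard(ray("wrist",np.c_[u,v],.051,C)); print("red by range",np.percentile(b[:,1],[.5,99.5]),"bx min",np.percentile(b[:,0],.5))
for uv in [(304,135),(325,135),(640,135),(400,197)]: print(uv,toboard(ray("wrist",uv,.0445,C)))
# fingertip lower front edge
print("finger front edge px->z .0997",toboard(ray("wrist",[(215,230),(320,230),(428,230)],.0997,C)))
E
```

```text
red by range [-143.9  -60.3] bx min -18.7
(304, 135) [[ -74.4 -176.7   44.5]]
(325, 135) [[ -74.4 -160.9   44.5]]
(640, 135) [[-74.1  76.7  44.5]]
(400, 197) [[ -25.8 -100.6   44.5]]
finger front edge px->z .0997 [[ -20.1 -229.2   99.7]
 [ -20.  -164.6   99.7]
 [ -19.9  -98.2   99.7]]
```

send_rows(
  plan=[
    [[0, 0, 0.4], [0, 0, 0]],
    [[0, 0, 0.4], [0, 0, 0]],
    [[0, 0, 0.4], [0, 0, 0]],
    [[0, 0, 0.34], [0, 0, 0]],
    [[0, 0, 0], [0, 0, 0]],
    [[0.1, 0, 0], [0, 0, 0]],
    [[0.1, 0, 0], [0, 0, 0]],
    [[0.1, 0, 0], [0, 0, 0]],
    [[0, 0, 0], [0, 0, 0]],
    [[0, 0, 0], [0, 0, 0]],
  ],
)

```text
time: 6.45
tool_pos: [0.4939, -0.2441, 0.0608]
tool_rot: [-3.142, 0.0, 3.112]
contact_force: [0.0, -0.0, -0.3]
opening: 0.0002
grip_force: 0.0
```

```bash
python3 - <<'E'
from h import *
s=robot.observe(); print(toboard(s["tool_pos"]),s["contact_force"])
C=cam("wrist"); p,d=read_camera("wrist"); cv2.imwrite("pics/w2.png",p)
cv2.imwrite("pics/w2c.png",cv2.resize(p[100:300,200:500],None,fx=2.5,fy=2.5))
E
```

```text
[[ -21.3 -164.7   60.8]] [ 0.00261758 -0.04093081 -0.30360057]
```

View pics/w2c.png

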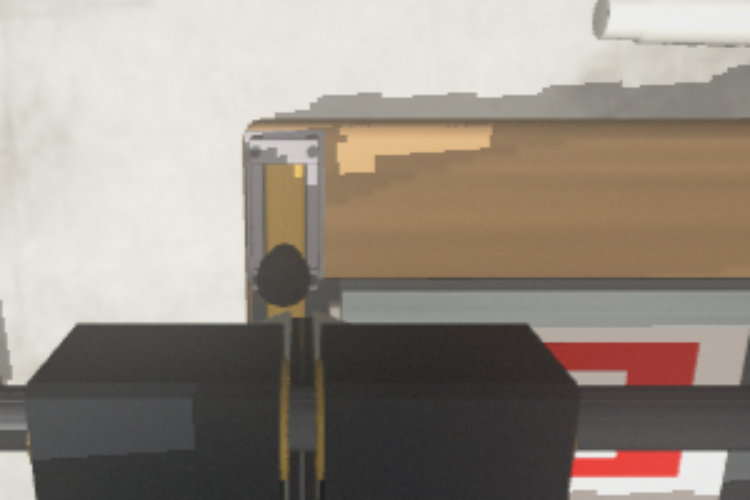

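```bash
python3 - <<'E'
from h import *
K,R,t=cam("wrist"); print("cam at",toboard(-R.T@t), "axis",R[2])
def px(b):
    bx,by,z=b; w=np.array([520+bx*.9996+by*.0292,-80.1-bx*.0292+by*.9996,z])/1000
    q=K@(R@w+t); return ((q[:2]/q[2]-[200,100])*2.5).round()
for b in [(-30.8,-183.7,60.8),(-30.8,-164.7,60.8),(-30.8,-145.7,60.8),(-30.8,-183.7,110),(-30.8,-145.7,110),(-41,-169,70.5),(-76,-180,44.5)]: print(b,px(b))
d=robot.observe
_,d=read_camera("wrist")
P=toboard(cloud("wrist",d,(K,R,t)).reshape(-1,3)).reshape(400,640,3)
for c in [(283,275),(180,330),(180,350),(180,380),(302,330),(302,360),(302,400),(400,330),(400,380)]:
    u,v=int(c[0]/2.5+200),int(c[1]/2.5+100); print(c,d[v,u],P[v,u])
E
```

```text
cam at [[ -92.1 -164.2  219.8]] axis [ 0.2656318  -0.00853094 -0.96403681]
(-30.8, -183.7, 60.8) [222. 313.]
(-30.8, -164.7, 60.8) [299. 312.]
(-30.8, -145.7, 60.8) [377. 312.]
(-30.8, -183.7, 110) [191. 413.]
(-30.8, -145.7, 110) [406. 413.]
(-41, -169, 70.5) [280. 286.]
(-76, -180, 44.5) [238. 120.]
(283, 275) 0.15544808 [ -44.  -168.4   71.8]
(180, 330) 0.0923448 [ -56.5 -180.4  133.8]
(180, 350) 0.08427269 [ -57.2 -179.   142. ]
(180, 380) 0.077336825 [ -56.9 -177.8  149.3]
(302, 330) 0.1615419 [ -29.7 -164.5   69.4]
(302, 360) 0.14460972 [ -30.2 -164.5   86.8]
(302, 400) 0.085356526 [ -50.8 -164.4  142.6]
(400, 330) 0.09187894 [ -56.6 -151.1  134.2]
(400, 380) 0.07807899 [ -56.5 -153.1  148.6]
```

The wrist crop shows the stud at crop (283,275), in front of the closed fingers. The black blocks are the knuckles, which sit above z = 134 mm. Depth puts the finger face at board x = −30 and the stud near −44, so I'll push slowly.

send_rows(
  plan=[
    [[0.1, 0, 0], [0, 0, 0]],
    [[0.1, 0, 0], [0, 0, 0]],
    [[0.1, 0, 0], [0, 0, 0]],
    [[0.1, 0, 0], [0, 0, 0]],
    [[0.1, 0, 0], [0, 0, 0]],
    [[0.1, 0, 0], [0, 0, 0]],
    [[0.1, 0, 0], [0, 0, 0]],
    [[0.1, 0, 0], [0, 0, 0]],
    [[0.1, 0, 0], [0, 0, 0]],
    [[0, 0, 0], [0, 0, 0]],
  ],
)

```text
time: 7.8
tool_pos: [0.471, -0.2434, 0.0607]
tool_rot: [3.141, -0.0, 3.112]
contact_force: [0.9, -0.8, -0.4]
opening: 0.0004
grip_force: 0.4
```

send_rows(
  plan=[
    [[0.04, 0, 0], [0, 0, 0]],
    [[0.04, 0, 0], [0, 0, 0]],
    [[0.04, 0, 0], [0, 0, 0]],
    [[0.02, 0, 0], [0, 0, 0]],
    [[0, 0, 0], [0, 0, 0]],
    [[0, 0, 0], [0, 0, 0]],
    [[0, 0, 0], [0, 0, 0]],
    [[0, 0, 0], [0, 0, 0]],
    [[0, 0, 0], [0, 0, 0]],
    [[0, 0, 0], [0, 0, 0]],
  ],
)

```text
time: 9.05
tool_pos: [0.4689, -0.2434, 0.0608]
tool_rot: [-3.141, 0.002, 3.112]
contact_force: [5.4, 0.5, -3.4]
opening: 0.0006
grip_force: 3.2
```

```bash
python3 - <<'E'
from h import *
s=robot.observe(); print(toboard(s["tool_pos"]),s["contact_force"])
C=cam("wrist"); p,d=read_camera("wrist"); cv2.imwrite("pics/w3.png",p)
P=toboard(cloud("wrist",d,C).reshape(-1,3)).reshape(400,640,3)
m=(P[...,2]>66)&(P[...,2]<76)&(abs(P[...,1]+169)<9)&(P[...,0]<-35)&(P[...,0]>-80)
print(m.sum(),P[m].min(0),P[m].max(0),np.median(P[m],0))
f=(abs(P[...,2]-44.5)<3)&(P[...,1]>-140)&(P[...,1]<0); print("front edge",np.percentile(P[f][:,0],.5))
E
```

```text
[[ -46.3 -164.7   60.8]] [ 5.4176716   0.49681274 -3.43140194]
460 [ -68.5 -174.3   66.1] [ -54.7 -160.4   75.9] [ -62.25 -167.4    71.4 ]
front edge -75.2
```

send_rows(
  plan=[
    [[0.04, 0, 0], [0, 0, 0]],
    [[0.04, 0, 0], [0, 0, 0]],
    [[0, 0, 0], [0, 0, 0]],
    [[0, 0, 0], [0, 0, 0]],
    [[0, 0, 0], [0, 0, 0]],
    [[0, 0, 0], [0, 0, 0]],
    [[0, 0, 0], [0, 0, 0]],
    [[0, 0, 0], [0, 0, 0]],
    [[0, 0, 0], [0, 0, 0]],
    [[0, 0, 0], [0, 0, 0]],
  ],
)

```text
time: 10.35
tool_pos: [0.4686, -0.2435, 0.061]
tool_rot: [-3.14, 0.006, 3.112]
contact_force: [12.2, 2.6, -5.1]
opening: 0.0006
grip_force: 6.2
```

The bolt is at its stop: 12 N with only 0.3 mm more travel. Next I'll back off, lift, and go over the bare channel floor between the labels.

send_rows(
  plan=[
    [[-0.4, 0, 0], [0, 0, 0]],
    [[-0.3, 0, -0.4], [0, 0, 0]],
    [[-0.3, 0, -0.6], [0, 0, 0]],
    [[-0.3, 0.4, -0.6], [0, 0, 0]],
    [[-0.3, 0.9, 0], [0, 0, 0]],
    [[-0.39, 1, 0], [0, 0, 0]],
    [[0, 1, 0], [0, 0, 0]],
    [[0, 1, 0], [0, 0, 0]],
    [[0, 1, 0], [0, 0, 0]],
    [[0, 0.8, 0], [0, 0, 0]],
  ],
)

```text
time: 11.6
tool_pos: [0.5201, -0.0914, 0.1013]
tool_rot: [-3.141, 0.0, 3.112]
contact_force: [-0.2, -0.0, 0.6]
opening: 0.0007
grip_force: 0.0
```

send_rows(
  plan=[
    [[0, 0, 0], [0, 0, 0]],
    [[0, 0, 0.4], [0, 0, 0]],
    [[0, 0, 0.4], [0, 0, 0]],
    [[0, 0, 0.4], [0, 0, 0]],
    [[0, 0, 0.4], [0, 0, 0]],
    [[0, 0, 0], [0, 0, 0]],
    [[0, 0, 0], [0, 0, 0]],
    [[0, 0, 0], [0, 0, 0]],
    [[0, 0, 0], [0, 0, 0]],
    [[0, 0, 0], [0, 0, 0]],
  ],
)

```text
time: 12.85
tool_pos: [0.5201, -0.0923, 0.0609]
tool_rot: [-3.142, 0.0, 3.112]
contact_force: [0.1, 0.6, -0.4]
opening: 0.0004
grip_force: 0.0
```

```bash
python3 - <<'E'
from h import *
s=robot.observe(); print(toboard(s["tool_pos"]),s["contact_force"])
C=cam("wrist"); p,d=read_camera("wrist"); 
cv2.imwrite("pics/w4.png",p)
P=toboard(cloud("wrist",d,C).reshape(-1,3)).reshape(400,640,3)
f=(abs(P[...,2]-44.5)<3)&(P[...,1]>-120)&(P[...,1]<120); print("front edge",np.percentile(P[f][:,0],.5))
E
```

```text
[[  0.5 -12.2  60.9]] [ 0.14632145  0.64617711 -0.41021111]
front edge -75.1
```

View pics/w4.png

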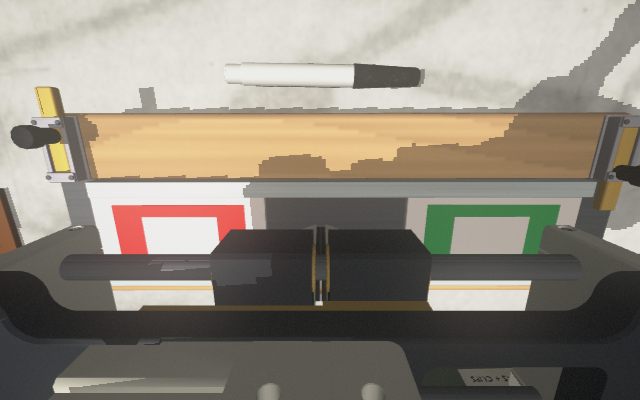

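The wrist view shows the right bolt fully back, with its brass past the board's front at (50,105). The left bolt is untouched at (615,180). The red label's inner edge is at about x = 265 px and green's at about 407. The fingers are over the bare floor between them, so I'll lower them into the slot.

send_rows(
  plan=[
    [[0, 0, 0.15], [0, 0, 0]],
    [[0, 0, 0.15], [0, 0, 0]],
    [[0, 0, 0.12], [0, 0, 0]],
    [[0, 0, 0.1], [0, 0, 0]],
    [[0, 0, 0], [0, 0, 0]],
    [[0, 0, 0], [0, 0, 0]],
    [[0, -0.2, 0], [0, 0, 0]],
    [[0, -0.2, 0], [0, 0, 0]],
    [[0, 0, 0], [0, 0, 0]],
    [[0, 0, 0], [0, 0, 0]],
  ],
)

```text
time: 14.15
tool_pos: [0.5197, -0.1024, 0.0477]
tool_rot: [3.141, -0.0, 3.112]
contact_force: [0.7, -0.9, 0.2]
opening: 0.0006
grip_force: 0.0
```

send_rows(
  plan=[
    [[0, -0.25, 0], [0, 0, 0]],
    [[0, -0.25, 0], [0, 0, 0]],
    [[0, -0.25, 0], [0, 0, 0]],
    [[0, -0.25, 0], [0, 0, 0]],
    [[0, -0.25, 0], [0, 0, 0]],
    [[0, -0.25, 0], [0, 0, 0]],
    [[0, -0.25, 0], [0, 0, 0]],
    [[0, -0.25, 0], [0, 0, 0]],
    [[0, -0.2, 0], [0, 0, 0]],
    [[0, -0.1, 0], [0, 0, 0]],
  ],
)

```text
time: 15.4
tool_pos: [0.5181, -0.1601, 0.0477]
tool_rot: [3.142, 0.0, 3.112]
contact_force: [0.7, 0.1, 0.6]
opening: 0.0006
grip_force: 0.2
```

```bash
python3 - <<'E'
from h import *
s=robot.observe(); print(toboard(s["tool_pos"]),s["contact_force"])
C=cam("wrist"); p,d=read_camera("wrist"); cv2.imwrite("pics/w5.png",p); h=hsv(p)
m=((h[...,0]<6)|(h[...,0]>174))&(h[...,1]>140)&(h[...,2]>60); m[330:]=0
n,l,st,ce=cv2.connectedComponentsWithStats(m.astype(np.uint8)); i=1+st[1:,4].argmax(); print(st[i])
v,u=np.nonzero(l==i); b=toboard(ray("wrist",np.c_[u,v],.051,C)); print("red by range",np.percentile(b[:,1],[.5,99.5]))
P=toboard(cloud("wrist",d,C).reshape(-1,3)).reshape(400,640,3)
q=(abs(P[...,2]-51)<4)&(abs(P[...,0]+15)<6)&(h[...,1]<60)&(h[...,2]>150); print("white by",np.percentile(P[q][:,1],[.5,99.5]) if q.any() else 0)
E
```

```text
[[  0.4 -80.   47.7]] [0.67458661 0.13631941 0.5634486 ]
[ 144  212  143   42 2686]
red by range [-184.1 -100.8]
white by [-196.1  108.3]
```

View pics/w5.png

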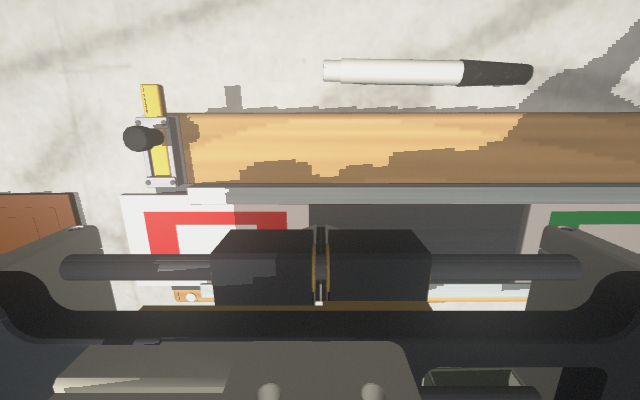

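The wrist view shows the label moving cleanly under the open bolt. Its frame centre is now at board y = −142.4, its outer end is past the board end, and the green label is unmoved. It needs about 19.5 mm more, or 0.78 units.

send_rows(
  plan=[
    [[0, -0.15, 0], [0, 0, 0]],
    [[0, -0.15, 0], [0, 0, 0]],
    [[0, -0.15, 0], [0, 0, 0]],
    [[0, -0.15, 0], [0, 0, 0]],
    [[0, -0.1, 0], [0, 0, 0]],
    [[0, -0.08, 0], [0, 0, 0]],
    [[0, 0, 0], [0, 0, 0]],
    [[0, 0, 0], [0, 0, 0]],
    [[0, 0, 0], [0, 0, 0]],
    [[0, 0, 0], [0, 0, 0]],
  ],
)

```text
time: 16.7
tool_pos: [0.5175, -0.1792, 0.0477]
tool_rot: [3.142, 0.0, 3.112]
contact_force: [0.2, 0.2, -0.5]
opening: -0.0002
grip_force: 0.0
```

send_rows(
  plan=[
    [[0, 0.2, 0], [0, 0, 0]],
    [[0, 0.2, 0], [0, 0, 0]],
    [[0, 0, -0.5], [0, 0, 0]],
    [[0, 0, -1], [0, 0, 0]],
    [[0, 0, -1], [0, 0, 0]],
    [[0, 0.5, -1], [0, 0, 0]],
    [[0, 1, -1], [0, 0, 0]],
    [[0, 1, -1], [0, 0, 0]],
    [[0, 1, 0], [0, 0, 0]],
    [[0, 1, 0], [0, 0, 0]],
  ],
)

```text
time: 17.95
tool_pos: [0.5213, -0.0561, 0.1867]
tool_rot: [-3.141, 0.002, 3.112]
contact_force: [-1.6, -0.2, -0.6]
opening: 0.0005
grip_force: 0.0
```

send_rows(
  plan=[
    [[0.4, 1, 0], [0, 0, 0]],
    [[0.4, 1, 0], [0, 0, 0]],
    [[0.4, 1, 0], [0, 0, 0]],
    [[0.4, 1, 0], [0, 0, 0]],
    [[0.4, 1, 0], [0, 0, 0]],
    [[0.4, 1, 0], [0, 0, 0]],
    [[0.4, 1, 0], [0, 0, 0]],
    [[0.4, 1, 0], [0, 0, 0]],
    [[0.4, 1, 0], [0, 0, 0]],
    [[0, 0, 0], [0, 0, 0]],
  ],
)

```text
time: 19.2
tool_pos: [0.4374, 0.1719, 0.1861]
tool_rot: [3.141, 0.001, 3.115]
contact_force: [-0.3, 0.1, -0.6]
opening: 0.0003
grip_force: 0.0
```

```bash
python3 - <<'E'
from h import *
s=robot.observe(); print(s["time"],toboard(s["tool_pos"]),s["contact_force"])
p,d=read_camera("top"); h=hsv(p); P=cloud("top",d)
roi=np.zeros(d.shape,bool); roi[195:295,205:410]=1
S=h[...,1]>120
red=roi&S&((h[...,0]<6)|(h[...,0]>172))&(h[...,2]>90); gr=roi&S&(h[...,0]>45)&(h[...,0]<85)
for n,m in(("red",red),("green",gr)):
    v,u=np.nonzero(m)
    if len(v): r=cv2.minAreaRect(ray("top",np.c_[u,v],.051)[:,:2].astype(np.float32)); print(n,len(v),toboard((*r[0],.051)),r[1:])
B=toboard(P.reshape(-1,3)).reshape(400,640,3)
st=(B[...,2]>64)&(B[...,2]<78)&(abs(B[...,1]+169)<12)&(abs(B[...,0]+52)<22); print("stud",st.sum(),np.median(B[st],0) if st.any() else 0)
cv2.imwrite("pics/top2.png",cv2.resize(p[185:305,205:445],None,fx=3.3,fy=3.3,interpolation=cv2.INTER_CUBIC))
E
```

```text
19.2 [[-90.  249.5 186.1]] [-0.28786435  0.06703779 -0.56792917]
red 347 [[  -0.9 -161.3   51. ]] ((0.08141185343265533, 0.03767425939440727), 88.15064239501953)
green 300 [[-0.9 97.6 51. ]] ((0.08066149055957794, 0.036683790385723114), 88.15126037597656)
stud 27 [ -63.2 -168.6   68.4]
```

View pics/top2.png

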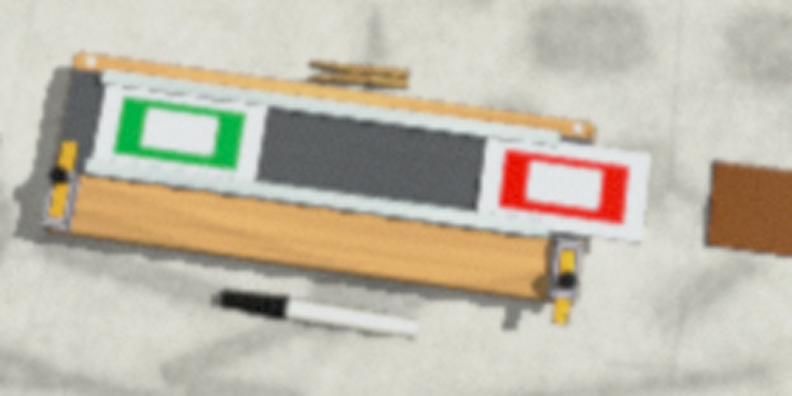

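The crop shows the red label at (570,190) overhanging the right end by about 36 mm. The bolt is fully open, with its stud at (567,280), and the green label, left bolt, pen and peg are unchanged. The arm is clear, so I'm handing in.

```bash
python3 -c "
from cell import robot
print(robot.hand_in())"
```

```text
the job is handed in; nothing more can be done
None
```

The job is handed in: the right bolt is fully open, the red label sticks out about 36 mm past the board's right end, and the green label, the left bolt, the pen and the peg look unchanged in the last top view.

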